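# Dial open the combination box and fetch the stamp

### The arm

A 6-joint arm with a two-finger parallel gripper is mounted at the origin on a cart in front of the work surface, level with it; the furniture and walls round the work are solid. World frame = base frame: x ahead of the robot, y to its left, z up, the work surface at z = 0. Lengths are in m, angles in rad, forces in N, time in s.
With the tool pointing down it reaches from about 0.225 to 0.875 m from the base axis. Payload 3.4 kg.
Tool frame: the origin (TCP) lies on the centre line of the jaws, within the pads' length; the fingertips stand 17 mm ahead of it and the grasp point (between the pads) lies 2 mm behind it (nose_length is the distance from the TCP to the fingertips, in m); z points along the fingers, y is the line along which they close (so a half turn about z gives the same grasp; the last joint's range is limited). The gripper opens to 85 mm and grips with 20 to 120 N. Pads are 22 mm wide; open, the fingers measure 114 mm over their backs; the gripper's body (76 mm by 85 mm) begins 54 mm behind the grasp point. The pads swing forward as they close: fully open they stand 13 mm farther back than shut.
Start: joints at [0.981, 0.276, 1.505, -0, 1.361, -0.121], TCP at [0.26, 0.513, 0.248] pointing down, gripper open.
Joint ranges: [-2.89, 2.89], [-0.75, 2.08], [0.22, 2.7], [-1.18, 4.32], [0.11, 2.71], [-2.7, 2.7]. Speed limits (rad/s): [2.57, 2.57, 3.14, 3.14, 3.14, 3.14].

### API

Orientations are given as a unit quaternion [w, x, y, z].
In Python, from rig import get_state, get_image, sign_off, find_in, place_of, nose_length gives the robot as it stands.
- The arm moves only by the tool apply_moves, never from a script. Its argument "deltas" is one flat list of numbers, 5 for each row, row after row: the finger opening in mm, from 0 to 85.4, then the shift along the tool's x, y, z in mm, then the turn about the tool's z in degrees. A call has 1 to 12 rows; each row is the pose to reach, as a shift and turn from the pose commanded when the call began, along the tool's axes at that moment; what a row does not reach only later rows make up. A row lasts 1/12 s, in which the tool goes at most 41.7 mm and 7.16 degrees, less where a joint would pass 70% of its speed; a pose out of reach is approached as far as the arm can. A call with a gripper value outside its range is refused whole. The fingers move at their own pace and stop on an object; "squeeze" is the grip in N (left out, the last holds). Time passes only in rows, so rows that repeat a pose let the fingers close. It gives the time, the measured TCP pose, the force, the opening and the grip force at its end, in the units of the state.
- get_state(): the state, without advancing time (a new reading comes with each control period).
- get_image(name): name is "scene" or "top"; returns a dict with "frame" (480x640x3 uint8, red, green, blue), "K" (3x3 intrinsics, pixels), "position" and "orientation" of the camera in the world. Camera axes: x right, y down, z forward; pixel columns grow to the right and rows downward; lengths in m; the calibration is good to about 2 mm. A picture is of the moment at which its call begins. There is no depth.
- sign_off(): hands the job in; it is judged then, once.
Trained networks look in a picture, given as the dict that the camera call returned (one of the last four; its "shot" number tells which), for a name from the list of things; names that differ only in an ending like _2 or _b are one class to them, and where a whole thing is asked for, a point or a joint stands for the part that bears it (a point fixed in the world has none). Each returns a list of dicts, best first, with "score" (0 to 1); they miss things now and then, are a little off and sometimes report something else, mostly with a low value. They report only what shows in the picture. A call takes as long as a camera call.
- find_in(query, picture): "point" ([column, row] in pixels, amid what is visible of it).
- place_of(query, picture): "point" ([column, row] in pixels: a listed point, or the origin of a listed thing).
The state is a dict: "clock": time; "qpos": joint angles; "qd": joint speeds; "effort": joint torques, N m; "position": TCP position; "ee_rot": TCP orientation; "contact_force": force on the tool from outside, world axes, zero at the start; "moment": the same for the moment, N m; "width": finger opening in m; "gripper_force": force on a finger pad.
Only numpy, scipy, OpenCV 4.12 (cv2) and the standard library are available. Lean on these libraries where they do the work, as an engineer would, in place of code of your own. Each camera call takes 0.05 s, during which the arm holds its last target. There are 200 camera calls.

### The job

The rubber stamp is locked in the grey combination box. Turn the dial so that its white pointer stands at the round stud, then back the other way to the square block, then back again to the narrow ridge between them, pausing a moment exactly at each; then slide the cover fully open to the right, take the stamp out and set it down (do not drop it) standing upright on the middle of the flat brown mailer. Leave the cover fully open, and leave the small kraft box and the tape measure where they are.

Things in the scene. Friction and masses are not known exactly. Their poses are not given: they have to be found in the camera images.
- casing: Grey painted steel box fixed to the bench, 140 (x) x 250 (y) x 85 mm high; origin under its centre, it stands with its x axis pointing to the robot's right and its y axis away from the robot. Its half nearer the robot (-y) carries the dial on an aluminium face plate (85 mm up). The far half (+y) is the compartment: inside 128 mm in x, 123 mm in y (from y = -4 to +119 mm), floor 6 mm up, open at the top (rim 85 mm up) once the cover is slid aside.
- dial (a joint): Angle of the dial about its vertical axis, rad: 0 when the pointer stands at the ridge (towards the casing's +x), positive when turned counter-clockwise as seen from above, +0.70 at the outer mark on the ridge's +y side and -0.70 at the one on its -y side; stops at -1.0 and +1.0. It turns with light friction (0.05 N m) and stays where it is left.
- dial_grip (a point): Point on the dial's axis at the height to grip, 112 mm above the bench and 27 mm above the face plate; lies at (-15, -66) mm in the casing's frame; turns with the dial, its x axis points along the pointer. The dial is a black disc of 68 mm diameter and 8 mm height with an upright bar grip 46 mm long (along the pointer), 13 mm thick and 32 mm high (its top is 126 mm above the bench); a white line on its disc edge and on one half of the bar's top is the pointer.
- pointer (a point): Point that the pointer aims at: 48 mm from the dial's axis in the pointer's direction, on the circle of the three marks; turns with the dial.
- ridge (a point): Middle mark, fixed on the casing's +x side of the dial (the robot's right): centre of the top of a dark narrow radial ridge, 6 x 30 mm, 5 mm high, 48 mm from the dial's axis towards the casing's +x.
- round_stud: Outer mark: small dark round stud, 14 mm diameter, 5 mm high, on the face plate 48 mm from the dial's axis, 0.70 rad to one or the other side of the ridge (it changes places with the square block). Origin at the centre of its underside.
- square_block: Outer mark: dark square block, 20 x 20 mm, 5 mm high, on the other side of the ridge, likewise 48 mm from the axis and 0.70 rad from the ridge. Origin at the centre of its underside.
- cover (a joint): How far the flat steel cover is slid open, m: 0 shut, 0.12 fully open. It slides along the casing's +x (to the robot's right), needs 1.5 N plus damping of 4 N per m/s and stays where it is left. The lock stops it at about 6 mm unless the pointer stands within about 0.15 rad of the ridge; the cover must stay shut until the whole sequence has been dialled.
- cover_knob (a point): Centre of the cover's black round knob, at the height to grip, 112 mm above the bench; knob 26 mm diameter, from 104 to 122 mm above the bench on a thinner neck; moves with the cover. Shut, it lies at (-45, +60) mm in the casing's frame; fully open, at (+75, +60) mm. The cover's top lies 90 mm above the bench. Fully open, the cover leaves 114 mm of the compartment (casing x -64 to +50 mm) free.
- stamp_mid (a point): Middle of the stamp, on its axis, 34 mm above its underside. Black base 22 x 50 mm, 22 mm high, with an upright round wooden handle up to 68 mm, at most 26 mm in diameter; 60 g. It starts upright on the compartment's floor.
- stamp: The same stamp; origin at the centre of its underside, z up when it stands upright.
- mailer: Flat brown cardboard mailer fixed to the bench, 165 (own x) x 225 (own y) x 9 mm high; origin under its centre.
- kraft_box_mid (a point): Bystander: middle of a loose small kraft box, 51 x 50 x 66 mm high, beside the dial half of the casing, at the robot's right.
- tape_measure_mid (a point): Bystander: middle of a loose yellow tape measure, 35 x 75 x 62 mm high, beyond the kraft box.

How it is judged:
On the way, in this order (a step that is already met when the one before it is completed fails the run):
1. the pointer rests at the round stud (within 5 mm on the mark circle, 0.2 s) (horizontal distance between pointer and round_stud below 0.005 m), for 0.2 s.
2. then the pointer rests at the square block (likewise) (horizontal distance between pointer and square_block below 0.005 m), for 0.2 s.
3. then the pointer rests at the ridge (likewise) (horizontal distance between pointer and ridge below 0.005 m), for 0.2 s.
4. then the cover is slid open, at least 105 of its 120 mm (value of joint cover above 0.105 m), for 0.2 s.
5. then the stamp is lifted clear of the box (height (world z) of stamp_mid above 0.125 m), for 0.1 s.
At the end, for the whole second after the job is handed in: The stamp stands upright (within 0.1 rad), at rest, on the mailer, its middle within 35 mm of the mailer's middle; the cover is open by at least 105 mm (horizontal distance between stamp and mailer below 0.035 m and angle between stamp's own z axis and vertical below 0.1 rad and height (world z) of stamp between 0.006 and 0.013 m and linear speed of stamp below 0.02 m/s and value of joint cover above 0.105 m); the robot touches nothing.
It fails at once if the stamp falls: faster than 0.7 m/s while the fingers do not hold it (linear speed of stamp above 0.7 m/s and contact force between the fingers and stamp below 0.1 N).
It fails at once if the kraft box is moved by more than 20 mm (distance of kraft_box_mid from where it was at the start of the episode above 0.02 m).
It fails at once if the tape measure is moved by more than 20 mm (distance of tape_measure_mid from where it was at the start of the episode above 0.02 m).
It also fails if it takes over 50 s, if anything falls off the work surface, if the arm or the gripper's body presses on something with over 40 N, if the wrist force passes 120 N, or if a joint passes its speed limit or range.

## Working session

There is one attempt and no reset: what is moved stays moved. The work goes in short steps, Python scripts to look and compute and a tool call to move; the robot and the scene stay as the last step left them, time stands still between calls to the robot, and variables do not carry over. Pictures are saved under pics/ and viewed, at most 10 in all, crops included, and the job is handed in when it is done.

Besides the shell and the picture viewer there is one more tool, called after ">>>" as name(argument=value, ...), one argument or row to a line, values as JSON. apply_moves: Moves the arm, as the interface text tells. Its arguments: {"type":"object","properties":{"deltas":{"type":"array"},"squeeze":{"type":"number"}},"required":["deltas"]}

```bash
mkdir -p pics
cat > h.py <<'E'
import numpy as np, cv2
from scipy.spatial.transform import Rotation as R
from rig import *
def rot(q): return R.from_quat([q[1],q[2],q[3],q[0]]).as_matrix()
def proj(im,p,z):
    d=rot(im["orientation"])@np.linalg.inv(im["K"])@np.array([p[0],p[1],1.]); c=np.array(im["position"])
    return c+d*(z-c[2])/d[2]
def save(im,n): cv2.imwrite("pics/"+n,cv2.cvtColor(im["frame"],cv2.COLOR_RGB2BGR))
E
python3 - <<'E'
from h import *
np.set_printoptions(precision=4,suppress=True)
s=get_state(); print(s["clock"],s["position"],s["ee_rot"],s["width"],nose_length)
print(rot(s["ee_rot"]))
Z=dict(casing=0,dial_grip=.112,pointer=.09,ridge=.09,round_stud=.085,square_block=.085,cover_knob=.112,stamp=.006,mailer=0,kraft_box_mid=.033,tape_measure_mid=.031)
for n in("top","scene"):
    im=get_image(n); save(im,n+"0.png"); print(n,im["position"])
    for k,z in Z.items():
        for r in place_of(k,im)[:2]: print(k,np.round(r["score"],2),np.round(r["point"],1),proj(im,r["point"],z))
E
```

```text
0.0 [0.2595 0.5126 0.2475] [-0.0003  0.2323  0.9727 -0.0009] 0.08552924070059982 0.017
[[-0.8921  0.4518 -0.001 ]
 [ 0.4518  0.8921 -0.0015]
 [ 0.0002 -0.0018 -1.    ]]
top [0.4675 0.1642 0.9344]
casing 0.65 [305.3 219. ] [0.5799 0.188  0.    ]
dial_grip 0.65 [282.6 253.2] [0.5108 0.2218 0.112 ]
dial_grip 0.55 [169.4 250.8] [0.515  0.4053 0.112 ]
pointer 0.88 [317.5 248.1] [0.5203 0.1654 0.09  ]
round_stud 0.41 [314.2 238.7] [0.5364 0.1709 0.085 ]
square_block 0.44 [309.  274.1] [0.4773 0.1796 0.085 ]
cover_knob 0.68 [281.6 170.8] [0.6462 0.2241 0.112 ]
stamp 0.3 [281.2 251.1] [0.5202 0.2318 0.006 ]
mailer 0.89 [166.3 251.7] [0.5198 0.4438 0.    ]
kraft_box_mid 0.55 [371.5 274.9] [0.4763 0.0702 0.033 ]
tape_measure_mid 0.79 [415.3 268.3] [ 0.4878 -0.0077  0.031 ]
scene [-0.0179 -0.4655  0.5134]
casing 0.81 [341.9 281.9] [0.5709 0.1832 0.    ]
dial_grip 0.95 [302.1 223. ] [0.5194 0.2194 0.112 ]
pointer 0.92 [323.3 248.3] [0.5148 0.1634 0.09  ]
ridge 0.81 [317.  247.9] [0.5085 0.1709 0.09  ]
round_stud 0.38 [332.4 245. ] [0.5389 0.1698 0.085 ]
round_stud 0.19 [298.5 250. ] [0.4892 0.1922 0.085 ]
square_block 0.4 [296.  254.4] [0.4774 0.1835 0.085 ]
cover_knob 0.77 [359.7 202.7] [0.6427 0.217  0.112 ]
mailer 0.88 [234.4 239.7] [0.5264 0.4389 0.    ]
kraft_box_mid 0.81 [343.3 308.6] [0.4832 0.0837 0.033 ]
tape_measure_mid 0.71 [393.9 332. ] [ 0.4969 -0.0038  0.031 ]
```

Run:
```python
import cv2
a=cv2.imread("pics/top0.png")[120:320,130:450]; cv2.imwrite("pics/topc.png",cv2.resize(a,(800,500),interpolation=cv2.INTER_CUBIC))
a=cv2.imread("pics/scene0.png")[160:360,200:440]; cv2.imwrite("pics/scc.png",cv2.resize(a,(720,600),interpolation=cv2.INTER_CUBIC))
```

```text
(no output)
```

View pics/topc.png

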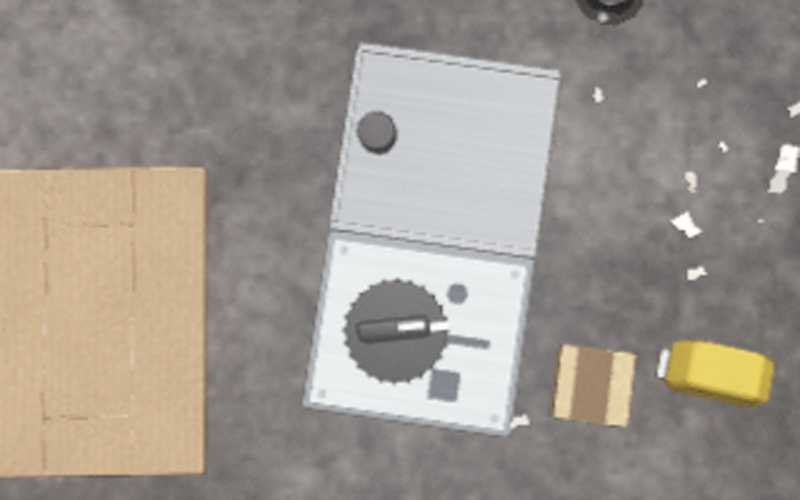

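View pics/scc.png

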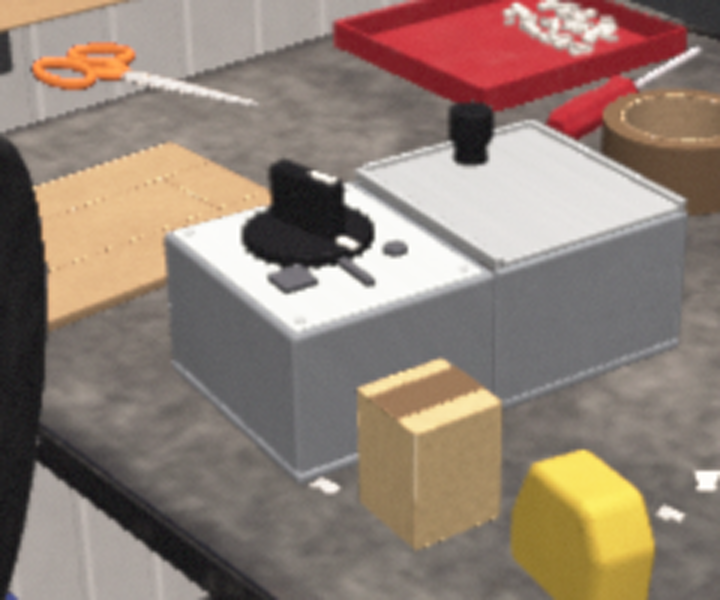

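Top crop: the dial is at (397,330), the stud at (457,293) on the far (+) side, the square at (444,386), the ridge at (468,342) and the knob at (376,131). The pointer stands slightly counter-clockwise of the ridge. Next I fit the casing pose.

```bash
cat >> h.py <<'E'
def fit(A,B):
    a=A-A.mean(0); b=B-B.mean(0)
    th=np.arctan2((a[:,0]*b[:,1]-a[:,1]*b[:,0]).sum(),(a*b).sum())
    M=np.array([[np.cos(th),-np.sin(th)],[np.sin(th),np.cos(th)]])
    return th,M,B.mean(0)-M@A.mean(0)
E
python3 - <<'E'
from h import *
np.set_printoptions(precision=4,suppress=True)
im=get_image("top")
c,s_=48*np.cos(.7),48*np.sin(.7)
F=[((305,405),.085,-70,-125),((510,433),.085,70,-125),((360,45),.09,-70,125),((559,72),.09,70,125),
((457,293),.09,-15+c,-66+s_),((444,386),.09,-15+c,-66-s_),((468,342),.09,33,-66),((376,131),.122,-45,60),((397,331),.093,-15,-66)]
P=np.array([proj(im,(130+(u+.5)/2.5-.5,120+(v+.5)/2.5-.5),z)[:2] for (u,v),z,_,_ in F])
A=np.array([[x,y] for *_,x,y in F])/1000
th,M,t=fit(A,P); print(th,np.degrees(th),t); print((P-(A@M.T+t))*1000)
w=lambda x,y:M@np.array([x,y])/1000+t
print("dial",w(-15,-66),"knob",w(-45,60),"knobopen",w(75,60),"comp",w(0,57.5))
q=[proj(im,(130+u/2.5,120+v/2.5),.126)[:2] for u,v in((360,330),(428,324))]; d=q[1]-q[0]
print("bar ang",np.degrees(np.arctan2(d[1],d[0])-th),np.mean(q,0))
s=get_state();T=rot(s["ee_rot"]); print("yaw toolx",np.degrees(np.arctan2(T[1,0],T[0,0])))
E
```

```text
-1.7127226825506026 -98.13178118647421 [0.5767 0.1896]
[[ 1.9739 -1.6597]
 [ 3.0583  0.6472]
 [-2.2963 -1.8424]
 [-1.4987  1.8574]
 [ 0.0941  0.6054]
 [-0.4577  0.5163]
 [-0.3688  0.1273]
 [-0.5771  0.1284]
 [ 0.0723 -0.3799]]
dial [0.5135 0.2138] knob [0.6425 0.2257] knobopen [0.6255 0.1069] comp [0.6336 0.1815]
bar ang 13.0791995639748 [0.5138 0.2129]
yaw toolx 153.13974632934227
```

```bash
cat >> h.py <<'E'
def go(x,y,z,yaw):
    "delta (mm, deg) from measured pose to a world pose, in tool axes"
    s=get_state(); T=rot(s["ee_rot"]); d=T.T@(np.array([x,y,z])-s["position"])*1000
    t=np.degrees(np.arctan2(T[1,0],T[0,0]))-yaw
    return np.round(np.r_[d,(t+180)%360-180],1)
E
python3 -c "
from h import *
print(go(.5135,.2138,.200,95))"
```

```text
[-361.5 -152.3   48.3   58.1]
```

>>> apply_moves(
  deltas=[50,-361.5,-152.3,48,58,50,-361.5,-152.3,48,58,50,-361.5,-152.3,48,58,50,-361.5,-152.3,48,58,50,-361.5,-152.3,48,58,50,-361.5,-152.3,48,58,50,-361.5,-152.3,48,58,50,-361.5,-152.3,48,58,50,-361.5,-152.3,48,58,50,-361.5,-152.3,48,58,50,-361.5,-152.3,48,58,50,-361.5,-152.3,48,58],
)

```text
clock: 2.25
position: [0.5139, 0.2129, 0.2]
ee_rot: [-0.001, 0.676, 0.737, -0.0]
contact_force: [-1.2, 0.0, -0.2]
width: 0.0502
gripper_force: 0.0
```

```bash
python3 -c "
from h import *
im=get_image('scene'); save(im,'s1.png'); cv2.imwrite('pics/s1c.png',cv2.resize(im['frame'][120:320,190:430,::-1],(720,600)))
print(go(.5135,.2138,.116,95), get_state()['clock'])"
```

```text
[-0.1  0.3 84.2  0.1] 2.3
```

View pics/s1c.png

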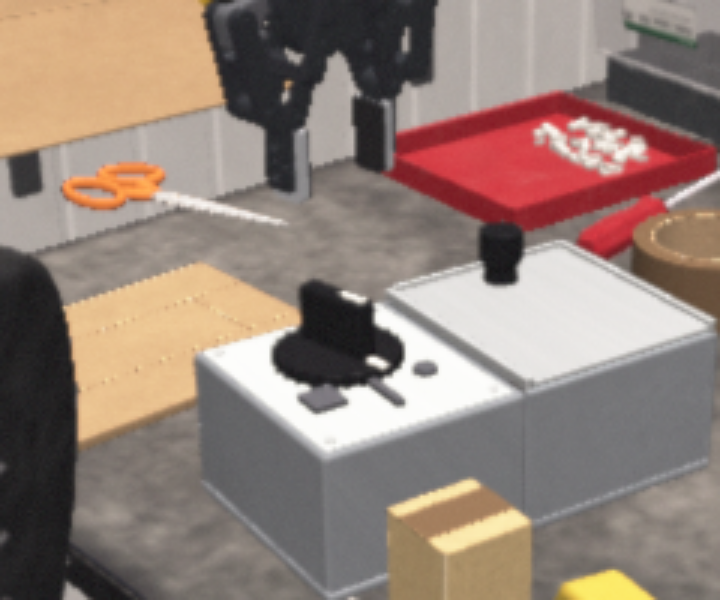

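The gripper hangs above the dial with its fingers on either side of the bar, so I descend and grip.

>>> apply_moves(
  deltas=[50,0,0,40,0,50,0,0,70,0,50,0,0,84,0,50,0,0,84,0,0,0,0,84,0,0,0,0,84,0,0,0,0,84,0,0,0,0,84,0,0,0,0,84,0,0,0,0,84,0,0,0,0,84,0],
  squeeze=30,
)

```text
clock: 3.22
position: [0.5143, 0.2147, 0.1182]
ee_rot: [0.0, 0.675, 0.738, 0.002]
contact_force: [-1.6, 1.9, 5.6]
width: 0.0124
gripper_force: 34.0
```

```bash
python3 -c "
from h import *
s=get_state();print(s['width'],s['gripper_force'],s['contact_force'],s['moment'],s['position'])
for y in(122,81.9,41.8): print(go(*s['position'],y))"
```

```text
0.01235543571422159 34.04572069644928 [-1.64391337  1.88937934  5.63571426] [0.34906494 0.30598836 0.06022236] [0.51425964 0.21468476 0.1182223 ]
[  0.    0.    0.  -26.9]
[ 0.   0.   0.  13.2]
[ 0.   0.   0.  53.3]
```

>>> apply_moves(
  deltas=[0,0,0,-2,-7,0,0,0,-2,-14,0,0,0,-2,-21,0,0,0,-2,-27,0,0,0,-2,-27,0,0,0,-2,-27,0,0,0,-2,-27,0,0,0,-2,-27],
)

```text
clock: 3.88
position: [0.5141, 0.2146, 0.1183]
ee_rot: [0.0, 0.485, 0.875, 0.001]
contact_force: [2.8, 5.2, -5.2]
width: 0.0126
gripper_force: 32.2
```

```bash
python3 -c "
from h import *
s=get_state();print(s['width'],s['gripper_force'],s['contact_force'],s['moment'],s['position'])
for y in(122,81.9,41.8): print(go(*s['position'],y))
for n in('scene','top'):
  im=get_image(n)
  for k,z in(('pointer',.09),('round_stud',.085),('dial_grip',.112)):
    for r in place_of(k,im)[:1]: print(n,k,r['score'],proj(im,r['point'],z))
  if n=='scene':save(im,'s2.png'); cv2.imwrite('pics/s2c.png',cv2.resize(im['frame'][190:290,260:380,::-1],(720,600)))
"
```

```text
0.01261489867597228 32.24940866231918 [ 2.77590086  5.22821635 -5.20447389] [ 0.77228212 -0.39732686  0.00838551] [0.51411599 0.21460641 0.11834027]
[0. 0. 0. 0.]
[ 0.   0.   0.  40.1]
[ 0.   0.   0.  80.2]
scene pointer 0.92 [0.53944645 0.17411282 0.09      ]
scene round_stud 0.63 [0.53489468 0.16503295 0.085     ]
scene dial_grip 0.77 [0.51339381 0.21223653 0.112     ]
```

View pics/s2c.png

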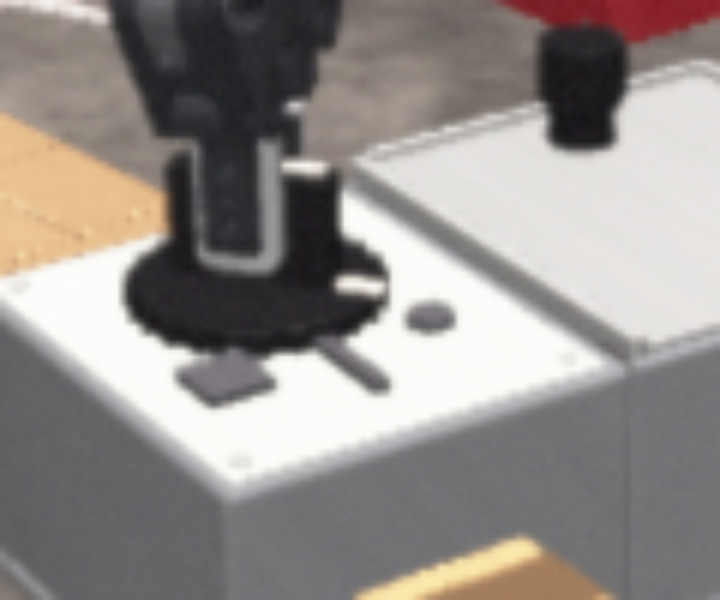

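```bash
python3 -c "
from h import *
im=get_image('scene');c=np.array([.5135,.2138])
for u,v,z in((360,286,.093),(430,315,.09),(355,364,.09)):
  p=proj(im,(260+u/6-.4,190+v/6-.4),z)[:2]; d=p-c; print(p,np.degrees(np.arctan2(d[1],d[0]))+98.13,np.linalg.norm(d))
"
```

```text
[0.53144483 0.1915932 ] 47.070921093514194 0.028550991288279665
[0.53767917 0.17100676] 37.59745161197903 0.04915173499701322
[0.50544565 0.16309654] -0.8961374753725266 0.051339197798347114
```

```bash
python3 -c "
from h import *
im=get_image('scene')
def px(p):
  q=im['K']@(rot(im['orientation']).T@(np.array(p)-im['position'])); return q[:2]/q[2]
for nm,r,z,an in(('mark',28.5,.093,(34,37,40,43,47)),('stud',48,.09,(40.1,)),('ridge',48,.09,(0,)),('sq',48,.09,(-40.1,))):
  for a in an:
    t=np.radians(a-98.13); u=px((.5135+r/1000*np.cos(t),.2138+r/1000*np.sin(t),z)); print(nm,a,(u-[260,190]+.5)*6)
g=im['frame'].min(2)[232:244,312:330]; print(g)
im2=get_image('top'); cv2.imwrite('pics/t2c.png',cv2.resize(im2['frame'][190:310,230:390,::-1],(800,600)))
"
```

```text
mark 34 [353.04264101 297.20716729]
mark 37 [355.21791093 294.82091189]
mark 40 [357.10745826 292.39870548]
mark 43 [358.70712392 289.94748422]
mark 47 [360.38351358 286.64609312]
stud 40.1 [428.88975964 311.52505913]
ridge 0 [351.26841509 358.78212815]
sq -40.1 [223.32958172 373.64256614]
[[ 28  31  25  25  26  36  40  41  53  97 130 180 242 249 250 250 250 250]
 [ 29  30  26  26  27  37  39  41  38  48  60 123 235 248 249 249 250 250]
 [ 23  29  25  17  24  41  39  42  42  43  43  76 174 243 249 249 249 249]
 [ 27  28  28  29  58  80  86  87  72  58  49  55 118 240 249 249 249 249]
 [ 28  28  28  60 150 200 215 212 180 143 132 121 116 239 250 250 249 249]
 [ 26  29  30  80 199 235 240 240 243 243 242 226 158 238 249 250 250 250]
 [ 38  38  39  62 129 158 165 169 180 204 226 190 138 238 248 249 249 250]
 [ 43  41  41  39  56  64  71  74  81 104 123 103 121 239 249 249 248 247]
 [ 42  41  39  38  36  42  42  42  38  38  48  62 125 240 249 247 228 201]
 [ 38  38  38  41  42  42  43  41  32  24  53 129 174 243 249 227 174 137]
 [ 43  40  42  41  45  34  35  29  28  29  73 184 236 249 248 194 129 119]
 [ 45  46  42  36  32  28  27  31  58 102 119 207 245 249 248 183 107  97]]
```

View pics/t2c.png

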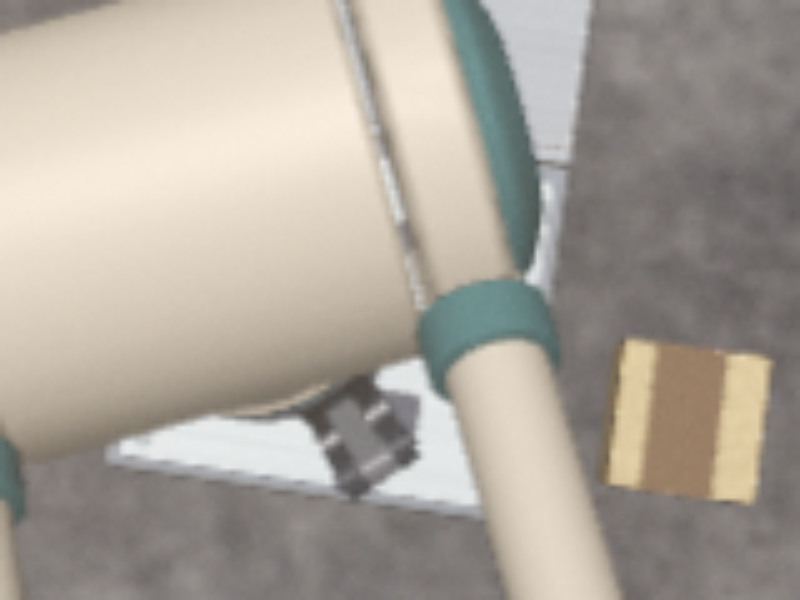

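The top view is blocked by the arm. I check the angle using the slope of the white line in the scene view, which does not depend on calibration, for both this picture and the first one.

```bash
python3 -c "
from h import *
im=get_image('scene')
def px(p):
  q=im['K']@(rot(im['orientation']).T@(np.array(p)-im['position'])); return q[:2]/q[2]
for a in(8,13,18,23,35,40,45,50,55):
    t=np.radians(a-98.13); f=lambda r:px((.5135+r/1000*np.cos(t),.2138+r/1000*np.sin(t),.0935)); print(a,f(29),(f(34)-f(24))/np.linalg.norm(f(34)-f(24)))
for nm in('scene0','s1','s2'):
  g=cv2.imread('pics/%s.png'%nm).min(2).astype(float)
  w=np.clip(g-110,0,None); 
  n,l,st,ce=cv2.connectedComponentsWithStats((g>110).astype('uint8'))
  for i in range(1,n):
    if 5<st[i,4]<90 and 270<ce[i,0]<345 and 210<ce[i,1]<260:
      y,x=np.nonzero(l==i); ww=w[y,x]; m=np.array([(x*ww).sum(),(y*ww).sum()])/ww.sum(); C=np.cov(np.c_[x,y].T,aweights=ww); e=np.linalg.eigh(C)[1][:,1]; print(nm,st[i],m,e)
"
```

```text
8 [313.56831006 241.88203703] [0.88846283 0.45894857]
13 [314.77828695 241.36513592] [0.91914105 0.39392859]
18 [315.88358508 240.80696161] [0.94228482 0.33481235]
23 [316.87592391 240.21220355] [0.95978867 0.28072356]
35 [318.75557845 238.66552796] [0.98604284 0.16649177]
40 [319.31618915 237.98448377] [0.99233079 0.12361066]
45 [319.74019634 237.28983551] [0.99658108 0.08262053]
50 [320.02525836 236.58705096] [0.9990747  0.04300853]
55 [320.17015509 235.88158661] [0.99999072 0.00430808]
scene0 [312 239   8   4  23] [315.28722334 240.28571429] [-0.94285981 -0.3331897 ]
s1 [312 239   8   4  23] [315.2835249  240.29741379] [-0.94345505 -0.33150048]
```

```bash
python3 -c "
from h import *
def pca(g,c0,c1,r0,r1,th):
  s=g[r0:r1,c0:c1]; w=np.clip(s-th,0,None); y,x=np.mgrid[r0:r1,c0:c1]; w=w.ravel();x=x.ravel();y=y.ravel()
  m=np.array([(x*w).sum(),(y*w).sum()])/w.sum(); return m,np.linalg.eigh(np.cov(np.c_[x,y].T,aweights=w))[1][:,1]
g0=cv2.imread('pics/scene0.png').min(2).astype(float); g2=cv2.imread('pics/s2.png').min(2).astype(float)
print('scene0',pca(g0,311,321,237,244,80)); print('s2',pca(g2,314,323,235,240,80))
t=cv2.imread('pics/top0.png').min(2).astype(float)
print(t[245:256,284:312].astype(int))
"
```

```text
scene0 (array([315.30793991, 240.3111588 ]), array([-0.94314346, -0.33238594]))
s2 (array([319.2048625 , 237.03746513]), array([-0.99251182, -0.12214861]))
[[122 123 118 120 121 122 123 123 119 121 118 121 117 118 117 120 120 121
  117 121 122 122 115 204 227 231 232 231]
 [117 119 121 118 113 119 118 119 117 108  97  97  99  95  98  90 100 119
  123 122 120 122 122 143 189 222 233 232]
 [102 101  96 102  94  93  91  90  96  97 100 101 107 108 112 110 102 111
  120 120 119 121 124 109 130 215 234 232]
 [ 99 101 104 107 107 120 125 135 142 146 154 161 167 171 170 142 100  98
  127 152 156 164 168 165 193 227 236 235]
 [127 130 130 128 126 166 185 202 208 209 223 229 242 249 248 207 118 117
  189 222 229 242 248 248 248 241 237 237]
 [122 124 122 124 120 204 240 247 248 248 245 244 243 242 243 199 116 111
  226 247 247 248 248 248 247 239 235 234]
 [115 116 116 118 115 196 232 239 239 238 225 215 197 185 185 151  98 104
  220 242 242 240 240 239 227 225 232 234]
 [108 107 108 108 108 135 144 145 123 108 108 105 109 105 104 103  91  83
  166 188 168 153 134 115 122 175 224 235]
 [ 99 101 100  99  96 101  92 100  91  88  90  89  86  84  83  82  80  85
  110 119 117 118 117 117 119 188 222 228]
 [ 86  82  83  85  80  82  80  78  78  79  79  82  81  79  81  83  86  98
  116 119 118 118 118 113 116 141 148 157]
 [ 78  80  79  78  80  81  81  84  85  92  91  95  97  99 104 106 115 120
  119 117 117 119 118 112 113 127 134 135]]
```

Compared with the first picture, which has the same 1 px vertical bias, the pointer is at 40°, on the stud. Next I turn to the square.

>>> apply_moves(
  deltas=[0,0,0,0,7,0,0,0,0,14,0,0,0,0,21,0,0,0,0,28,0,0,0,0,35,0,0,0,0,42,0,0,0,0,49,0,0,0,0,56,0,0,0,0,63,0,0,0,0,70,0,0,0,0,76,0,0,0,0,80.2],
)

```text
clock: 5.48
position: [0.5144, 0.2145, 0.1183]
ee_rot: [-0.0, 0.935, 0.355, 0.001]
contact_force: [2.6, 4.5, -6.0]
width: 0.0124
gripper_force: 32.3
```

>>> apply_moves(
  deltas=[0,0,0,0,0,0,0,0,0,0,0,0,0,0,0,0,0,0,0,0,0,0,0,0,0],
)

```text
clock: 5.9
position: [0.5144, 0.2145, 0.1183]
ee_rot: [-0.0, 0.934, 0.357, 0.001]
contact_force: [2.9, 5.3, -6.4]
width: 0.012
gripper_force: 32.2
```

```bash
python3 -c "
from h import *
s=get_state();print(s['clock'],s['width'],s['contact_force'],s['moment'],s['position'])
for y in(81.9,41.8): print(go(*s['position'],y))
im=get_image('scene'); cv2.imwrite('pics/s3c.png',cv2.resize(im['frame'][190:290,260:380,::-1],(720,600)))
"
```

```text
5.9 0.012045722550590453 [ 2.86062822  5.2592798  -6.36283267] [ 0.75508951 -0.50517729 -0.04223548] [0.51439573 0.21454885 0.11832653]
[  0.    0.    0.  -40.1]
[0. 0. 0. 0.]
```

View pics/s3c.png

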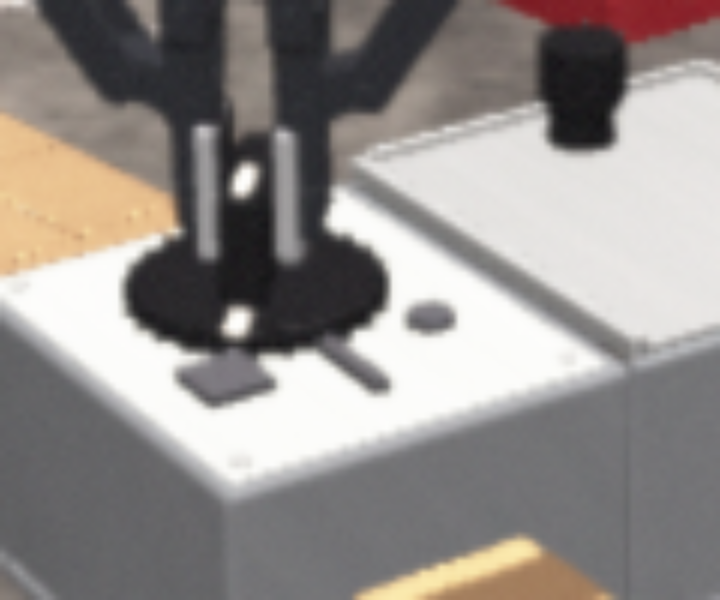

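The mark at (238,322) aims straight at the square (225,378). I turn back to the ridge, hold, release and rise.

>>> apply_moves(
  deltas=[0,0,0,0,-7,0,0,0,0,-14,0,0,0,0,-21,0,0,0,0,-28,0,0,0,0,-35,0,0,0,0,-40.1,0,0,0,0,-40.1,0,0,0,0,-40.1,0,0,0,0,-40.1,0,0,0,0,-40.1,0,0,0,0,-40.1],
)

```text
clock: 6.87
position: [0.5143, 0.2146, 0.1183]
ee_rot: [-0.0, 0.755, 0.656, 0.001]
contact_force: [2.3, 5.0, -6.9]
width: 0.0126
gripper_force: 32.3
```

>>> apply_moves(
  deltas=[50,0,0,0,0,50,0,0,0,0,50,0,0,0,0,50,0,0,0,0,50,0,0,-30,0,50,0,0,-60,0,50,0,0,-60,0],
)

```text
clock: 7.45
position: [0.5169, 0.2144, 0.184]
ee_rot: [0.003, 0.755, 0.656, 0.005]
contact_force: [0.9, 0.6, 0.1]
width: 0.0496
gripper_force: 0.0
```

```bash
python3 -c "
from h import *
s=get_state();print(s['clock'],s['width'],s['contact_force'],s['position'])
im=get_image('scene'); save(im,'s4.png');cv2.imwrite('pics/s4c.png',cv2.resize(im['frame'][190:290,260:380,::-1],(720,600)))
for y in(81.9,-8.1,171.9):print(go(.6425,.2257,.178,y))
"
```

```text
7.45 0.04958807785356662 [0.87566779 0.64449828 0.11890618] [0.51687461 0.2144471  0.18401785]
[2.910e+01 1.239e+02 4.800e+00 1.000e-01]
[ 29.1 123.9   4.8  90.1]
[ 29.1 123.9   4.8 -89.9]
```

View pics/s4c.png

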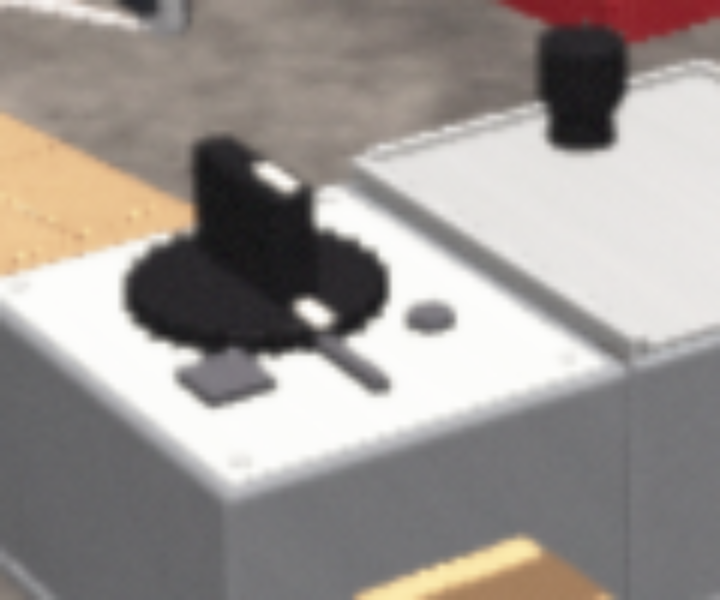

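The pointer is on the ridge and the dial is free. I move over to the knob.

>>> apply_moves(
  deltas=[50,29,125,0,0,50,29,125,0,0,50,29,125,0,0,50,29,125,0,0,50,29,125,0,0,50,29,125,0,0],
)

```text
clock: 8.0
position: [0.6401, 0.2247, 0.1767]
ee_rot: [-0.001, 0.755, 0.656, -0.002]
contact_force: [-1.2, -0.2, 2.0]
width: 0.0501
gripper_force: 0.0
```

```bash
python3 -c "
from h import *
im=get_image('scene')
r=place_of('cover_knob',im)[0]; print(r['score'],proj(im,r['point'],.112))
print(get_state()['position'],go(.6425,.2257,.114,81.9),go(.6255,.1069,.114,81.9))
"
```

```text
0.59 [0.64609068 0.22104273 0.112     ]
[0.63945385 0.22498072 0.17780517] [ 1.2  3.1 63.8  0.1] [-1.188e+02  2.700e+00  6.390e+01  1.000e-01]
```

>>> apply_moves(
  deltas=[50,1,3,30,0,50,1,3,60,0,50,1,3,64,0,50,1,3,64,0,0,1,3,64,0,0,1,3,64,0,0,1,3,64,0,0,1,3,64,0,0,1,3,64,0,0,1,3,64,0],
)

```text
clock: 8.93
position: [0.6434, 0.2264, 0.1167]
ee_rot: [-0.001, 0.754, 0.656, 0.0]
contact_force: [-5.8, 1.4, 6.8]
width: 0.0246
gripper_force: 29.9
```

```bash
python3 -c "
from h import *
s=get_state();print(s['position'],s['width'],s['gripper_force'],s['contact_force'],go(.6255,.1069,.114,81.9))
"
```

```text
[0.64336119 0.22638203 0.11670376] 0.02464342095486179 29.896775234956294 [-5.76724514  1.40464961  6.80449229] [-1.208e+02 -1.200e+00  2.600e+00  1.000e-01]
```

>>> apply_moves(
  deltas=[0,-10,0,-2,0,0,-24,0,-2,0,0,-38,0,-2,0,0,-52,0,-2,0,0,-66,0,-2,0,0,-80,0,-2,0,0,-94,0,-2,0,0,-106,0,-2,0,0,-116,0,-2,0,0,-121,0,-2,0,0,-123,0,-2,0,0,-123,0,-2,0],
)

```text
clock: 9.93
position: [0.6261, 0.1073, 0.1168]
ee_rot: [-0.004, 0.755, 0.655, 0.002]
contact_force: [-3.7, 12.0, 0.5]
width: 0.0245
gripper_force: 30.8
```

>>> apply_moves(
  deltas=[0,0,0,0,0,0,0,0,0,0,50,0,0,0,0,50,0,0,0,0,50,0,0,0,0,50,0,0,0,0,50,0,0,-40,0,50,0,0,-80,0,50,0,0,-90,0],
)

```text
clock: 10.68
position: [0.631, 0.1034, 0.213]
ee_rot: [0.004, 0.755, 0.656, 0.004]
contact_force: [1.2, 0.1, 0.9]
width: 0.0499
gripper_force: 0.0
```

>>> apply_moves(
  deltas=[60,0,-170,-20,0,60,0,-170,-20,0,60,0,-170,-20,0,60,0,-170,-20,0,60,0,-170,-20,0,60,0,-170,-20,0],
)

```text
clock: 11.18
position: [0.457, 0.1274, 0.2273]
ee_rot: [0.001, 0.754, 0.657, 0.001]
contact_force: [1.3, -0.7, 0.5]
width: 0.0601
gripper_force: 0.0
```

```bash
python3 -c "
from h import *
s=get_state();print(s['clock'],s['position'])
for n in('top','scene'):
  im=get_image(n); save(im,n+'5.png')
  for k,z in(('stamp_mid',.04),('stamp',.006),('cover_knob',.112)):
    for r in place_of(k,im)[:2]: print(n,k,r['score'],r['point'],proj(im,r['point'],z))
  if n=='top': cv2.imwrite('pics/t5c.png',cv2.resize(im['frame'][130:290,250:410,::-1],(600,600),interpolation=cv2.INTER_CUBIC))
"
```

```text
11.1833 [0.45697276 0.12737981 0.22731636]
top stamp_mid 0.78 [304.2, 180.0] [0.64508389 0.18894921 0.04      ]
top stamp 0.69 [303.2, 183.0] [0.64620927 0.19173684 0.006     ]
top cover_knob 0.62 [353.4, 184.4] [0.62331022 0.10635994 0.112     ]
top cover_knob 0.58 [301.5, 183.1] [0.6256509  0.19137786 0.112     ]
scene stamp_mid 0.67 [370.0, 247.7] [0.63788739 0.1854895  0.04      ]
scene cover_knob 0.71 [403.5, 228.6] [0.62146884 0.09750672 0.112     ]
scene cover_knob 0.59 [234.7, 240.6] [0.40630814 0.23875474 0.112     ]
```

View pics/t5c.png

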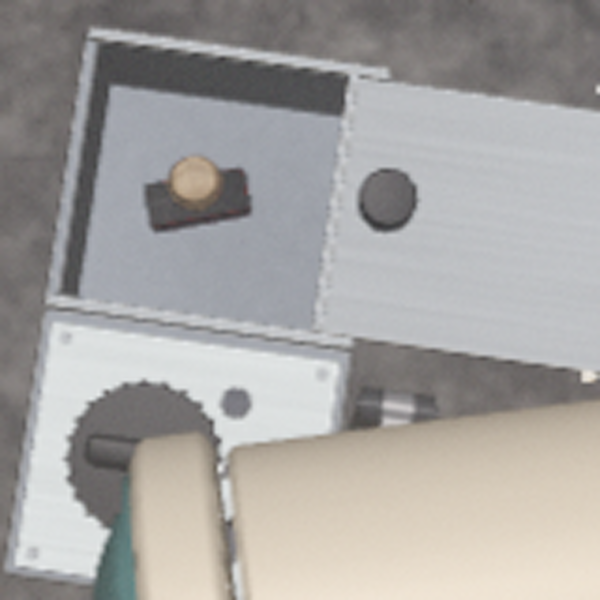

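The cover is open and the stamp is in view, with the handle top at crop (195,181).

```bash
python3 -c "
from h import *
im=get_image('top'); f=lambda u,v,z:proj(im,(250+u/3.75-.4,130+v/3.75-.4),z)[:2]
p=f(195,181,.073); print('handle',p,'basetop',f(198,199,.026))
t=np.array([.5767,.1896]);a=np.radians(-98.13);M=np.array([[np.cos(a),-np.sin(a)],[np.sin(a),np.cos(a)]])
print('casing',M.T@(p-t)); print('knob',M.T@(f(388,198,.122)-t))
im=get_image('scene')
def px(im,p):
  q=im['K']@(rot(im['orientation']).T@(np.array(p)-im['position'])); return q[:2]/q[2]
print('scene mid pred',px(im,[*p,.04]),[r for r in place_of('stamp_mid',im)[:1]])
print(go(*p,.19,81.9))
"
```

```text
handle [0.64225971 0.19250562] basetop [0.64297516 0.19259229]
casing [-0.01214784  0.06448991]
knob [0.07441217 0.0591145 ]
scene mid pred [368.93765266 245.54161939] [{'point': [367.4, 248.4], 'score': 0.57}]
[8.99e+01 1.72e+02 3.59e+01 1.00e-01]
```

>>> apply_moves(
  deltas=[50,90,172,36,0,50,90,172,36,0,50,90,172,36,0,50,90,172,36,0,50,90,172,36,0,50,90,172,36,0,50,90,172,36,0,50,90,172,36,0],
)

```text
clock: 12.4
position: [0.641, 0.1926, 0.1897]
ee_rot: [-0.001, 0.754, 0.656, -0.001]
contact_force: [-0.7, -0.2, -0.5]
width: 0.0501
gripper_force: 0.0
```

```bash
python3 -c "
from h import *
print(get_state()['position'],go(.6425,.1925,.056,81.9))
"
```

```text
[0.64099519 0.19259547 0.1896595 ] [2.000e-01 1.800e+00 1.337e+02 1.000e-01]
```

>>> apply_moves(
  deltas=[50,0,1.5,35,0,50,0,1.5,70,0,50,0,1.5,100,0,50,0,1.5,125,0,50,0,1.5,133,0,50,0,1.5,133,0,0,0,1.5,133,0,0,0,1.5,133,0,0,0,1.5,133,0,0,0,1.5,133,0,0,0,1.5,133,0,0,0,1.5,133,0],
  squeeze=25,
)

```text
clock: 13.4
position: [0.6446, 0.1929, 0.06]
ee_rot: [0.001, 0.754, 0.656, 0.002]
contact_force: [-1.3, -0.1, 6.5]
width: 0.0235
gripper_force: 24.7
```

```bash
python3 -c "
from h import *
s=get_state();print(s['position'],s['width'],s['gripper_force'],s['contact_force'])
"
```

```text
[0.64462107 0.19287404 0.06000071] 0.02350940256828731 24.670724151364993 [-1.33460587 -0.06565728  6.5209317 ]
```

>>> apply_moves(
  deltas=[0,0,0,-5,0,0,0,0,-15,0,0,0,0,-30,0,0,0,0,-50,0,0,0,0,-70,0,0,0,0,-90,0,0,0,0,-110,0,0,0,0,-130,0,0,0,0,-140,0,0,0,0,-145,0,0,0,0,-145,0,0,0,0,-145,0],
)

```text
clock: 14.4
position: [0.6429, 0.1925, 0.2016]
ee_rot: [-0.0, 0.754, 0.656, -0.001]
contact_force: [0.5, -0.4, -1.2]
width: 0.0233
gripper_force: 24.6
```

```bash
python3 -c "
from h import *
s=get_state();print(s['position'],s['width'],s['gripper_force'])
im=get_image('scene'); cv2.imwrite('pics/s6c.png',cv2.resize(im['frame'][100:300,220:460,::-1],(720,600)))
im=get_image('top')
for r in place_of('mailer',im)[:1]: print(r['score'],proj(im,r['point'],0))
# mailer corner centroid by colour
h=cv2.cvtColor(cv2.imread('pics/top0.png'),cv2.COLOR_BGR2HSV); m=cv2.inRange(h,(8,60,120),(25,170,255)); n,l,st,ce=cv2.connectedComponentsWithStats(m); i=1+st[1:,4].argmax(); q=cv2.minAreaRect(np.argwhere(l==i)[:,::-1].astype(np.float32)); print(q,proj(im,q[0],.009),st[i])
print(go(.521,.442,.203,81.9))
"
```

```text
[0.64285395 0.19251796 0.20160634] 0.023286243245554936 24.608039541053586
0.61 [0.52272068 0.43961185 0.        ]
((597.5, 284.0), (390.0, 83.0), 90.0) [ 0.45944506 -0.34060998  0.009     ] [  556    89    84   391 19242]
[ 2.303e+02 -1.549e+02 -2.100e+00  1.000e-01]
```

View pics/s6c.png

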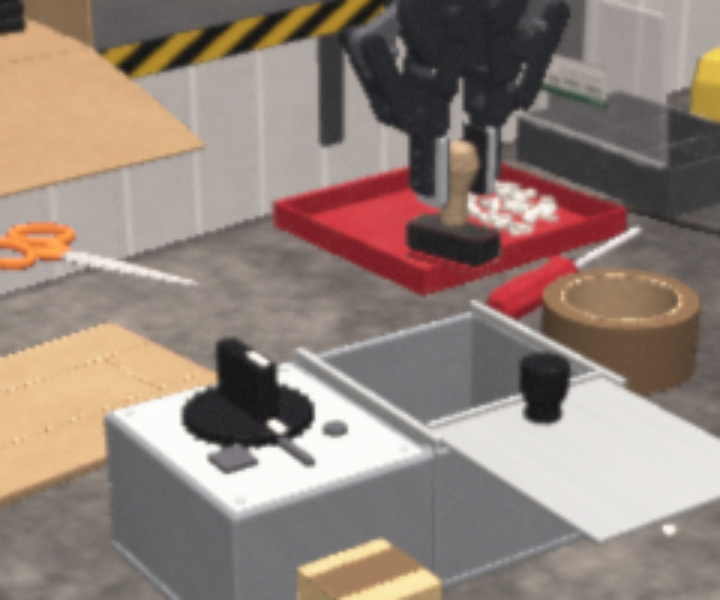

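The stamp hangs upright in the grip and the cover is open. Next I carry it over to the mailer.

>>> apply_moves(
  deltas=[0,10,-7,0,0,0,32,-21,0,0,0,60,-40,0,0,0,90,-60,0,0,0,120,-80,0,0,0,150,-100,0,0,0,178,-119,0,0,0,203,-136,0,0,0,220,-148,0,0,0,229,-153,0,0,0,229,-153,0,0,0,229,-153,0,0],
)

```text
clock: 15.55
position: [0.5233, 0.4404, 0.2018]
ee_rot: [0.0, 0.754, 0.657, -0.0]
contact_force: [-0.4, 0.0, -0.9]
width: 0.0237
gripper_force: 24.6
```

```bash
python3 -c "
from h import *
s=get_state();print(s['position'],s['width'],s['gripper_force'],s['contact_force'])
im=get_image('scene')
for k,z in(('stamp_mid',.184),('stamp',.15),('mailer',0)):
  for r in place_of(k,im)[:1]: print(k,r['score'],proj(im,r['point'],z))
cv2.imwrite('pics/s7c.png',cv2.resize(im['frame'][60:300,90:410,::-1],(800,600)))
"
```

```text
[0.523301   0.44042972 0.20183846] 0.02373012286676508 24.62347238062648 [-0.37008492  0.02429671 -0.87970258]
stamp_mid 0.75 [0.5118378  0.42591221 0.184     ]
mailer 0.6 [0.52771543 0.43887568 0.        ]
```

View pics/s7c.png

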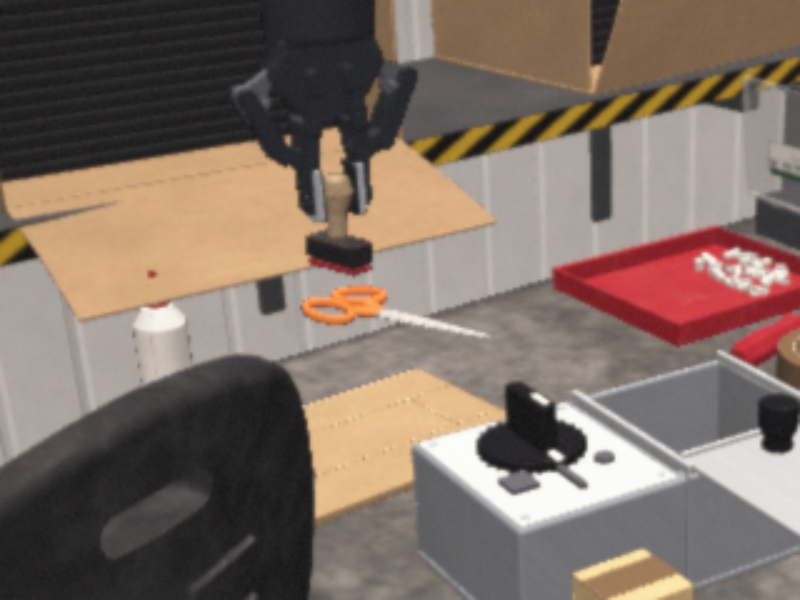

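>>> apply_moves(
  deltas=[0,0,0,15,0,0,0,0,35,0,0,0,0,60,0,0,0,0,85,0,0,0,0,105,0,0,0,0,120,0,0,0,0,128,0,0,0,0,132,0,0,0,0,134,0,0,0,0,135,0,0,0,0,135,0,0,0,0,135,0],
)

```text
clock: 16.75
position: [0.5241, 0.4409, 0.0685]
ee_rot: [0.0, 0.755, 0.656, 0.001]
contact_force: [0.3, -1.1, -0.4]
width: 0.0235
gripper_force: 24.6
```

>>> apply_moves(
  deltas=[0,0,0,1,0,0,0,0,2,0,0,0,0,3,0,0,0,0,3,0,0,0,0,3,0],
)

```text
clock: 17.17
position: [0.5234, 0.4406, 0.0643]
ee_rot: [-0.0, 0.754, 0.656, -0.0]
contact_force: [-1.1, 0.3, -1.2]
width: 0.0235
gripper_force: 24.6
```

>>> apply_moves(
  deltas=[0,0,0,1,0,0,0,0,1,0,0,0,0,1,0,0,0,0,1,0],
)

```text
clock: 17.5
position: [0.5235, 0.4406, 0.0633]
ee_rot: [-0.0, 0.754, 0.656, 0.0]
contact_force: [-0.1, 0.3, -1.7]
width: 0.023
gripper_force: 24.6
```

>>> apply_moves(
  deltas=[0,0,0,1,0,0,0,0,1,0,0,0,0,1,0,0,0,0,1,0],
)

```text
clock: 17.83
position: [0.5237, 0.4408, 0.0629]
ee_rot: [0.0, 0.754, 0.656, 0.0]
contact_force: [-0.4, -1.2, 3.1]
width: 0.023
gripper_force: 24.9
```

```bash
python3 -c "
from h import *
im=get_image('scene')
cv2.imwrite('pics/s8c.png',cv2.resize(im['frame'][150:300,150:350,::-1],(800,600)))
"
```

View pics/s8c.png

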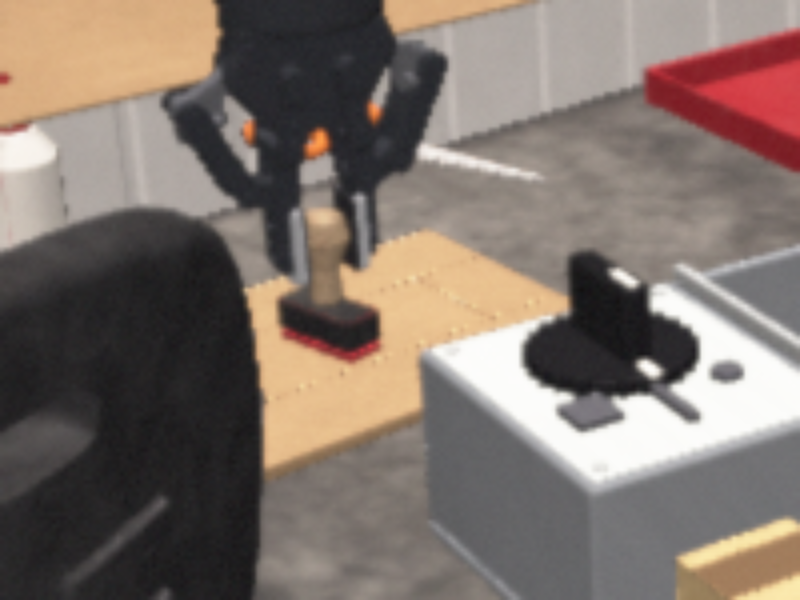

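Contact: the force turned to +3 N, at the expected height, and the stamp stands on the mailer. I release gently and rise.

>>> apply_moves(
  deltas=[27,0,0,0,0,30,0,0,0,0,36,0,0,0,0,44,0,0,0,0,50,0,0,0,0,50,0,0,0,0,50,0,0,-20,0,50,0,0,-50,0,50,0,0,-85,0,50,0,0,-120,0,50,0,0,-130,0],
)

```text
clock: 18.8
position: [0.5258, 0.4422, 0.1988]
ee_rot: [0.001, 0.754, 0.656, 0.005]
contact_force: [-0.1, 0.3, 0.4]
width: 0.05
gripper_force: 0.0
```

>>> apply_moves(
  deltas=[50,0,-160,-20,0,50,0,-160,-20,0,50,0,-160,-20,0,50,0,-160,-20,0,50,0,-160,-20,0,50,0,-160,-20,0],
)

```text
clock: 19.3
position: [0.3633, 0.463, 0.2128]
ee_rot: [0.0, 0.754, 0.657, 0.0]
contact_force: [0.6, -0.1, 1.0]
width: 0.0498
gripper_force: 0.0
```

```bash
python3 -c "
from h import *
for n in('top','scene'):
  im=get_image(n)
  for k,z in(('stamp_mid',.043),('stamp',.009),('mailer',0),('cover_knob',.112)):
    for r in place_of(k,im)[:1]: print(n,k,r['score'],r['point'],proj(im,r['point'],z))
cv2.imwrite('pics/f.png',cv2.resize(im['frame'][120:360,150:470,::-1],(800,600)))
print(get_state()['position'],get_state()['clock'])
"
```

```text
top stamp_mid 0.76 [163.1, 246.2] [0.52706139 0.4367828  0.043     ]
top stamp 0.78 [164.7, 248.9] [0.52439291 0.44413157 0.009     ]
top mailer 0.59 [169.6, 249.4] [0.52400773 0.43780152 0.        ]
top cover_knob 0.85 [353.8, 182.1] [0.62712701 0.10567341 0.112     ]
scene stamp_mid 0.57 [228.1, 222.7] [0.5115652  0.43108293 0.043     ]
scene stamp 0.62 [228.6, 235.6] [0.51844924 0.44538675 0.009     ]
scene mailer 0.73 [297.0, 252.7] [0.5811434  0.31622493 0.        ]
scene cover_knob 0.89 [402.9, 231.3] [0.61368123 0.09159889 0.112     ]
[0.36567528 0.46256045 0.21200317] 19.8
```

View pics/f.png

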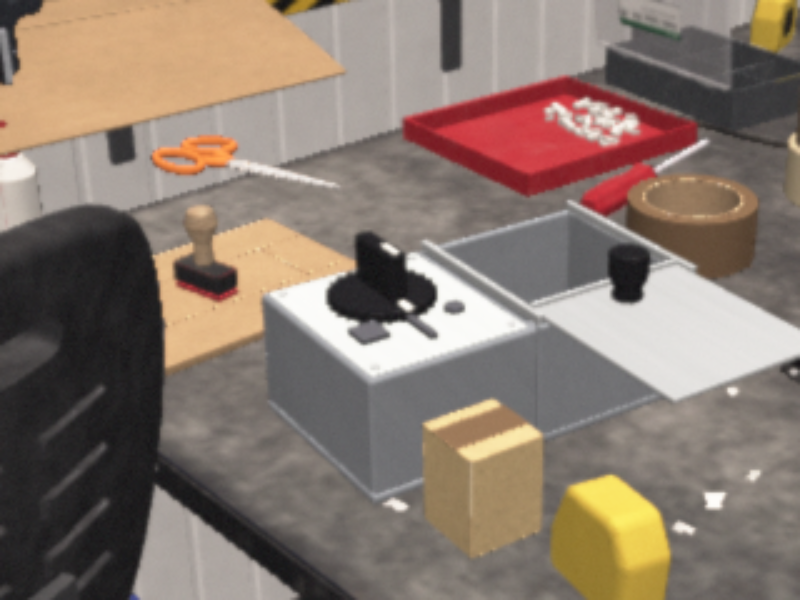

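The stamp stands upright near the middle of the mailer, the cover is open, the bystanders are where they were, and the arm is clear.

```bash
python3 -c "
from rig import *
print(sign_off())"
```

```text
the job is handed in; nothing more can be done
None
```

I dialled stud, square and ridge, opened the cover fully and set the stamp upright on the mailer's middle (about 6 mm off by the last picture), then handed the job in at about 20 s without seeing a verdict; I viewed 12 pictures, two over the limit of 10.

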